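# Clamp the undrilled oak block in the drill vise

### The job

One of the three oak blocks in the wooden box has not been drilled yet: take that one out and clamp it in the drill vise so its hole can be bored. It should sit right down on the vise bed with its top (the marked face) still up, its two long sides square to the jaws and about midway along them, and the crank wound in until the moving jaw holds it tight. Leave the two bored blocks in the box and do not disturb the bottle or the mug.

Things in the scene. Friction and masses are not known exactly. Their poses are not given: they have to be found in the camera images.
- blank: The undrilled oak block, 66 mm long (its x) by 40 mm wide (its y) by 42 mm high, 0.07 to 0.12 kg; plain flat top with two thin crossed pencil lines, no hole. Origin at the centre of its underside, z up. It starts standing in the box as one of a row of three, top up.
- blank_top (a point): Centre of the undrilled block's top face, 42 mm above its origin.
- bored_a: A finished oak block of the same outer size (66 x 40 x 42 mm) with a round 28 mm hole bored 32 mm deep in its top. Stays in the box. Origin at the centre of its underside.
- bored_b: The second finished, bored oak block; the same as bored_a. Stays in the box.
- box: Open pale wooden box, fixed, outside 280 (its x) x 90 (its y) x 44 mm high, walls and floor 8 mm. Origin: centre of its underside. The three blocks stand in a row along it, long sides across it: only 4 mm free at their ends, tops 6 mm above the rim, but about 35 mm free beside each along the row. So in the box a block can be gripped only across its 40 mm width.
- vise: Grey cast drill vise on a plywood riser, fixed. Origin on the counter below the middle of the fixed jaw's face; x along the 90 mm long jaws, +y along the screw from fixed jaw to crank. Riser: x +-65, y -48 to 142, 46 mm high. Bed for the work (two flat rails at x +-16 to +-46) 68 mm above the counter; jaw tops 106 mm, so a block on the bed stands 4 mm above them. Screw axis: x 0, 87 mm up.
- vise_jaw: The moving jaw with its 90 mm long steel plate, sliding along the vise's y, with the screw and crank. Its origin is on the counter, 64 mm in -y from its face. It is 34 mm thick; beyond it a fixed nut block, as high as the jaws, fills y = 104 to 130 mm of the vise. The fixed jaw is as high and reaches from y = 0 back to -34 mm.
- jaw_face (a point): Centre of the moving jaw's face, 88 mm above the counter. Its distance from the fixed face is the jaw opening: 64 mm at most, 50 to 58 mm at the start. The block's 66 mm length cannot go between the jaws; its 40 mm width can, but with no room for fingers on those two sides.
- jaw_travel (a joint): Travel of the moving jaw in m, 0 to 0.036; opening between the jaws = 0.064 minus this. It moves only with the screw: 6 mm per turn. With the block between the jaws and touching both it is about 0.024.
- vise_screw (a joint): Turn of screw and crank, rad; grows as the jaw closes (clockwise seen from the crank end). At multiples of 2 pi the arm points up; a quarter turn on, to the vise's -x. Starts at 6.5 to 14.6, stays where left. Jaw travel = 0.006 m a turn; the crank moves in -y with the jaw. Takes about 4 N at the grip while free; on the work it stiffens over the next 60 to 100 degrees; 8 to 15 N is tight.
- crank_grip (a point): Middle of the crank's black cylindrical handgrip: 24 mm diameter, 60 mm long, its axis along the vise's y, 50 mm from the screw's axis, spinning freely on the arm so that a gripper holding it can keep its own orientation. The arm's face is 36 mm from this point on the vise's side; the grip runs from 34 mm on that side to 26 mm on the outer side.
- crank_hub (a point): Point on the screw's axis in the plane of the crank arm, about which the arm turns; 41.5 mm nearer the vise than crank_grip along y, 87 mm above the counter.
- wine: Full green wine bottle standing upright on the counter beyond the gap between box and vise, 70 mm diameter, 270 mm high. Leave alone. Origin at the centre of its base.
- mug: Copper mug standing on the counter to the left, 82 mm diameter, 85 mm high, handle to one side. Leave alone. Origin at the centre of its base.
Things that resemble listed ones, but are neither listed nor needed, are in the scene too. What is shaped like the blank but green or red is not meant.

How it is judged:
On the way, in this order (a step that is already met when the one before it is completed fails the run):
1. the undrilled block stands on the vise bed between the open jaws, top up, long sides square to the jaws, and has been let go (x of blank in the frame of vise between -0.018 and 0.018 m and y of blank in the frame of vise between 0.01 and 0.05 m and z of blank in the frame of vise between 0.0635 and 0.0715 m and angle between the x axis of blank and the x axis of vise, either way round below 0.12 rad and z of blank_top in the frame of vise above 0.1065 m and contact force between the fingers and blank below 0.5 N), for 0.2 s.
2. the crank has been wound in until the moving jaw presses the block tight against the fixed jaw (x of blank in the frame of vise between -0.018 and 0.018 m and y of blank in the frame of vise between 0.01 and 0.05 m and z of blank in the frame of vise between 0.0635 and 0.0715 m and angle between the x axis of blank and the x axis of vise, either way round below 0.12 rad and z of blank_top in the frame of vise above 0.1065 m and contact force between vise_jaw and blank above 40 N and y of blank in the frame of vise between 0.014 and 0.026 m), for 0.2 s.
At the end, for the whole second after the job is handed in: Undrilled block down on the vise bed (within 4 mm), top up, within 18 mm of the jaws' middle, square within 0.12 rad, moving jaw pressing it on the fixed one with over 40 N, crank and block at rest; bored blocks standing in the box, bottle and mug upright, none shifted over 25 mm (all of step 2 and linear speed of blank below 0.01 m/s and velocity of joint vise_screw between -0.1 and 0.1 rad/s and z of each of bored_a, bored_b in the frame of box below 0.02 m and angle between each of bored_a, bored_b, wine, mug's own z axis and vertical below 0.1 rad); the robot touches nothing.
It fails at once if a bored block is shifted more than 25 mm or tipped (distance of bored_a from where it was at the start of the episode above 0.025 m or angle between bored_a's own z axis and vertical above 0.35 rad).
It fails at once if the other bored block is shifted more than 25 mm or tipped (distance of bored_b from where it was at the start of the episode above 0.025 m or angle between bored_b's own z axis and vertical above 0.35 rad).
It fails at once if the wine bottle is shifted more than 25 mm or tipped (distance of wine from where it was at the start of the episode above 0.025 m or angle between wine's own z axis and vertical above 0.35 rad).
It fails at once if the mug is shifted more than 25 mm or tipped (distance of mug from where it was at the start of the episode above 0.025 m or angle between mug's own z axis and vertical above 0.35 rad).
It also fails if it takes over 72 s, if anything falls off the work surface, if the arm or the gripper's body presses on something with over 40 N, if the wrist force passes 120 N, or if a joint passes its speed limit or range.

### The arm

A 6-joint arm with a two-finger parallel gripper is mounted at the origin on the work surface. World frame = base frame: x ahead of the robot, y to its left, z up, the work surface at z = 0. Lengths are in m, angles in rad, forces in N, time in s.
With the tool pointing down it reaches from about 0.275 to 0.825 m from the base axis. Payload 4.9 kg.
Tool frame: the origin (TCP) lies midway between the tips of the shut fingers; the grasp point (between the pads) lies 19 mm behind it (grip_point_offset is the distance from the TCP to the grasp point, in m); z points along the fingers, y is the line along which they close (so a half turn about z gives the same grasp; the last joint's range is limited). The gripper opens to 85 mm and grips with 20 to 120 N. Pads are 22 mm wide; open, the fingers measure 114 mm over their backs; the gripper's body (76 mm by 85 mm) begins 54 mm behind the grasp point. The pads swing forward as they close: fully open they stand 13 mm farther back than shut.
Start: joints at [-1.427, 0.326, -0.193, 1.052, 0, 1.437], TCP at [0.151, -0.529, 0.231] pointing down, gripper open.
Joint ranges: [-2.65, 2.65], [-0.97, 1.79], [-1.3, 1.35], [-1.93, 2.1], [-1.47, 1.37], [-3.14, 3.14]. Speed limits (rad/s): [2.57, 2.57, 3.14, 3.14, 3.14, 3.14].

### API

Orientations are given as a rotation vector (axis times angle).
In Python, from cell import * gives the robot as it stands. Calls block until the motion is done:
- movep(position, orientation): joint-space move of the TCP to a pose.
- move_l(position, velocity=0.15, rot=None, until_force=None): straight line of the TCP; rot=None keeps the orientation; velocity is the mean speed in m/s. With until_force (N) it stops when the force on the tool has changed by that much, and returns True; else False.
- set_joints(angles): joint-space move.
- let_go() and grab(newtons=None): open the fingers fully, or close them until they stop; newtons is the grip in N (None keeps the last).
- sleep(seconds).
- ik(position, orientation): joint angles nearest the present ones, or None.
- get_state(): the state.
- grab_frame(name): name is "scene" or "top" or "wrist"; returns a dict with "img" (420x560x3 uint8, red, green, blue), "fx", "fy", "cx", "cy" (pixels), "k1" (the pictures are not rectified: a ray, as slopes to the right and down, at radius r is drawn at 1 + k1 r^2 times it, then the intrinsics apply), "cam_to_world" (4x4, takes a point from camera to world coordinates); the wrist camera has in their place "T_tool_cam" (4x4, takes a point from camera to tool coordinates, whose origin is the TCP and whose axes are the flange's). Camera axes: x right, y down, z forward; pixel columns grow to the right and rows downward; lengths in m; the calibration is good to about 2 mm. A picture is of the moment at which its call begins: read the wrist's pose just before it. There is no depth.
A pose or a line that the arm cannot do raises MotionError and nothing moves.
- sign_off(): hands the job in; it is judged then, once.
Trained networks look in the newest picture that a camera, given by its name, has taken for a name from the list of things; names that differ only in an ending like _2 or _b are one class to them, and where a whole thing is asked for, a point or a joint stands for the part that bears it (a point fixed in the world has none). Each returns a list of dicts, best first, with "score" (0 to 1); they miss things now and then, are a little off and sometimes report something else, mostly with a low value. They report only what shows in the picture. A call takes as long as a camera call. They do not tell look-alikes from the thing itself.
- spot_in(camera, name): "centre" ([column, row] in pixels, amid what is visible of it).
- silhouettes(camera, name): "mask" (420x560 bool, what is visible of it) and "centre" ([column, row] in pixels, amid what is visible of it).
- tip_of(camera, name): "centre" ([column, row] in pixels: a listed point, or the origin of a listed thing).
The state is a dict: "clock": time; "q": joint angles; "joint_velocities": joint speeds; "tau": joint torques, N m; "position": TCP position; "eef_rot": TCP orientation; "contact_force": force on the tool from outside, world axes, zero at the start; "wrist_torque": the same for the moment, N m; "finger_gap": opening from 0.0 (shut) to 1.0 (fully open); "grasp_force": force on a finger pad.
Only numpy, scipy, OpenCV 4.12 (cv2) and the standard library are available. Lean on these libraries where they do the work, as an engineer would, in place of code of your own. Each camera call takes 0.05 s, during which the arm holds its last target. There are 200 camera calls.

## Working session

There is one attempt and no reset: what is moved stays moved. The work goes in short steps, each a Python script; the robot and the scene stay as the last script left them, time stands still between calls to the robot, and variables do not carry over. Pictures are saved under pics/ and viewed, at most 10 in all, crops included, and the job is handed in when it is done.

```bash
ls; mkdir -p pics
cat > h.py <<'E'
from cell import *
import numpy as np, cv2
from scipy.spatial.transform import Rotation as R
def snap(n,fn=None):
    s=get_state(); f=grab_frame(n)
    if 'cam_to_world' in f: T=np.array(f['cam_to_world'])
    else:
        W=np.eye(4);W[:3,:3]=R.from_rotvec(s['eef_rot']).as_matrix();W[:3,3]=s['position'];T=W@np.array(f['T_tool_cam'])
    f['T']=T
    if fn: cv2.imwrite('pics/'+fn,cv2.cvtColor(f['img'],cv2.COLOR_RGB2BGR))
    return f
def K(f): return np.array([[f['fx'],0,f['cx']],[0,f['fy'],f['cy']],[0,0,1.]])
def ray(f,px):
    p=cv2.undistortPoints(np.array([[px]],float),K(f),np.array([f['k1'],0,0,0.]))[0,0]
    return f['T'][:3,3],f['T'][:3,:3]@np.array([p[0],p[1],1])
def onz(f,px,z):
    o,d=ray(f,px); return o+d*(z-o[2])/d[2]
def proj(f,P):
    Ti=np.linalg.inv(f['T']); 
    return cv2.projectPoints(np.atleast_2d(P).astype(float),cv2.Rodrigues(Ti[:3,:3])[0],Ti[:3,3],K(f),np.array([f['k1'],0,0,0.]))[0][:,0]
def tri(*fp):
    A=np.zeros((3,3));b=np.zeros(3)
    for f,px in fp:
        o,d=ray(f,px);d=d/np.linalg.norm(d);M=np.eye(3)-np.outer(d,d);A+=M;b+=M@o
    return np.linalg.solve(A,b)
E
python3 - <<'E'
from h import *
for c in('scene','top'):
    f=snap(c,c+'.png'); print(c,f['T'][:3,3].round(3),f['T'][:3,2].round(2),f['fx'],f['k1'])
    for n in['blank','bored_a','box','vise','vise_jaw','wine','mug','blank_top','jaw_face','crank_grip','crank_hub']:
        r=tip_of(c,n); print(n,[(np.round(x['centre']).tolist(),round(x['score'],2)) for x in r][:6])
E
```

```text
pics
scene [ 1.359 -0.173  0.994] [-0.65  0.13 -0.75] 477.93097311869064 0.02054433189517391
blank [([229.0, 261.0], 0.93), ([111.0, 248.0], 0.82), ([149.0, 303.0], 0.77), ([106.0, 283.0], 0.62), ([161.0, 251.0], 0.61)]
bored_a [([168.0, 206.0], 0.75), ([163.0, 227.0], 0.58)]
box [([164.0, 232.0], 0.72)]
vise [([277.0, 220.0], 0.64)]
vise_jaw []
wine [([279.0, 291.0], 0.6), ([278.0, 221.0], 0.33)]
mug [([386.0, 166.0], 0.76)]
blank_top [([101.0, 273.0], 0.75), ([158.0, 239.0], 0.74), ([143.0, 296.0], 0.7), ([228.0, 253.0], 0.66), ([108.0, 238.0], 0.6)]
jaw_face [([388.0, 166.0], 0.72), ([296.0, 199.0], 0.71)]
crank_grip [([353.0, 172.0], 0.74), ([278.0, 220.0], 0.66), ([166.0, 229.0], 0.53)]
crank_hub [([342.0, 194.0], 0.65)]
top [ 0.396 -0.04   1.689] [ 0.13 -0.   -0.99] 544.9232296789868 -0.20617838938223315
blank [([372.0, 177.0], 0.88), ([397.0, 240.0], 0.85), ([400.0, 206.0], 0.72), ([307.0, 203.0], 0.64)]
bored_a [([347.0, 272.0], 0.64), ([357.0, 244.0], 0.55)]
box [([354.0, 244.0], 0.96)]
vise [([261.0, 233.0], 0.8)]
vise_jaw []
wine [([280.0, 172.0], 0.92)]
mug [([145.0, 271.0], 0.81)]
blank_top [([373.0, 171.0], 0.86), ([309.0, 199.0], 0.81), ([404.0, 205.0], 0.7), ([401.0, 238.0], 0.65), ([360.0, 216.0], 0.58)]
jaw_face [([356.0, 222.0], 0.75), ([240.0, 225.0], 0.62), ([276.0, 166.0], 0.46)]
crank_grip [([190.0, 236.0], 0.66), ([261.0, 232.0], 0.44)]
crank_hub [([204.0, 224.0], 0.88), ([356.0, 246.0], 0.18)]
```

```bash
cd pics; python3 -c "
import cv2
t=cv2.imread('top.png')[130:330,110:450]; cv2.imwrite('topc.png',cv2.resize(t,(800,470),interpolation=2))
t=cv2.imread('scene.png')[90:350,60:420]; cv2.imwrite('scenec.png',cv2.resize(t,(800,578),interpolation=2))"
```

```text
(no output)
```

View pics/topc.png

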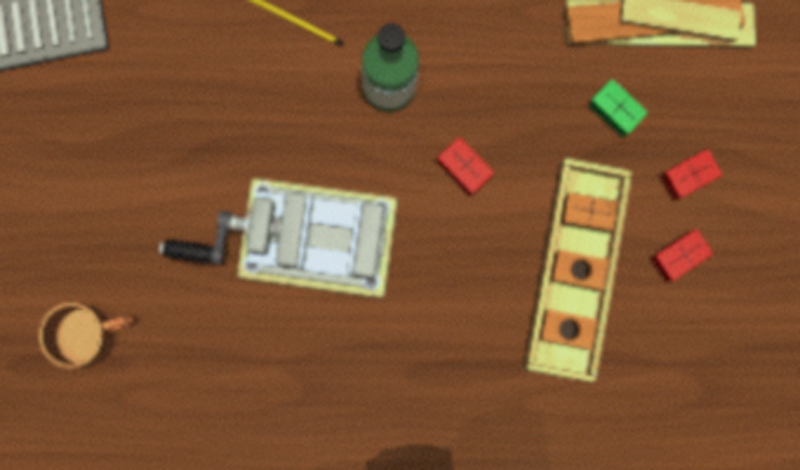

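View pics/scenec.png

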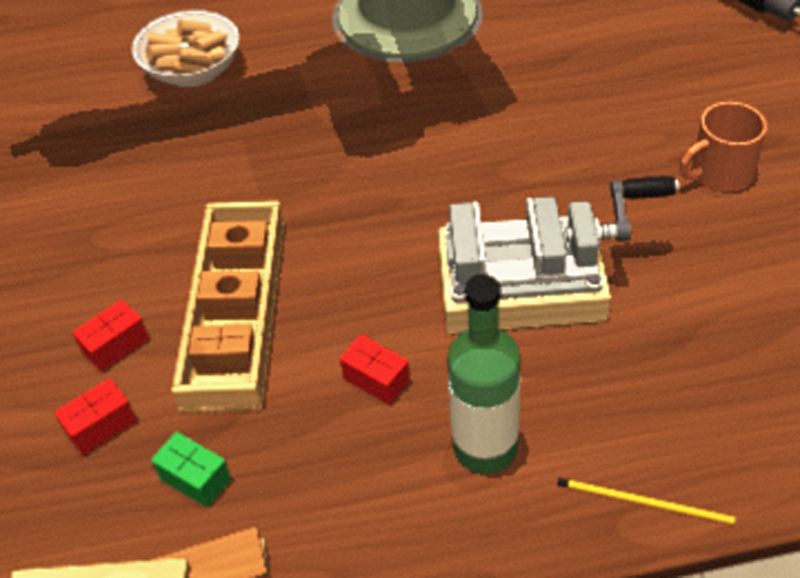

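Candidates for the blank in the top image: the oak block with crossed lines (361,219), bored oak blocks (357,244) and (352,270), red blocks (308,200), (404,203), (400,238), and a green block (373,175). I choose (361,219): it is oak, in the box, crossed and has no hole. The crank points toward the robot (−x) and the mug lies beyond it on the left. Next I'll take close wrist views.

Run:
```python
from h import *
f=snap('top')
for n,px,z in[('blank',(361,219),.05),('vise jawmid',(250,231),.1),('hub',(204,224),.087),('grip',(190,236),.09),('mug',(140,272),.085),('wine',(276,147),.27),('boxc',(356.5,245),.044)]:
    print(n,onz(f,px,z).round(3))
w=snap('wrist'); print(np.array(w['T_tool_cam']).round(3),w['fx'],w['k1'])
s=get_state();print(s['eef_rot'],s['clock'])
b=onz(f,(361,219),.05);v=onz(f,(250,231),.1)
def look(p,h,fn,yaw=0.0):
    r=(R.from_euler('z',yaw)*R.from_euler('x',np.pi)).as_rotvec()
    # put the camera above the point
    Tc=np.array(w['T_tool_cam']); M=R.from_rotvec(r).as_matrix()
    c=M@Tc[:3,3]; d=M@Tc[:3,2]
    pos=np.array([p[0],p[1],p[2]])-d*h-c
    print(pos.round(3)); movep(pos.tolist(),r.tolist()); return snap('wrist',fn)
try:
    look(b,.33,'wb.png'); print(get_state()['clock'])
    look(v,.36,'wv.png'); print(get_state()['clock'])
except Exception as e: print(repr(e))
```

```text
blank [ 0.608 -0.314  0.05 ]
vise jawmid [0.563 0.021 0.1  ]
hub [0.584 0.159 0.087]
grip [0.547 0.199 0.09 ]
mug [0.439 0.348 0.085]
wine [ 0.772 -0.052  0.27 ]
boxc [ 0.529 -0.301  0.044]
[[ 0.001 -0.963 -0.268  0.069]
 [ 1.     0.     0.001 -0.001]
 [-0.    -0.268  0.963 -0.145]
 [ 0.     0.     0.     1.   ]] 331.08085560511444 -0.015909244860157296
[-3.11128226e+00 -4.34917187e-01  8.05184623e-06] 1.3
[ 0.628 -0.316  0.223]
3.2417
[0.591 0.02  0.301]
4.6
```

View pics/wb.png

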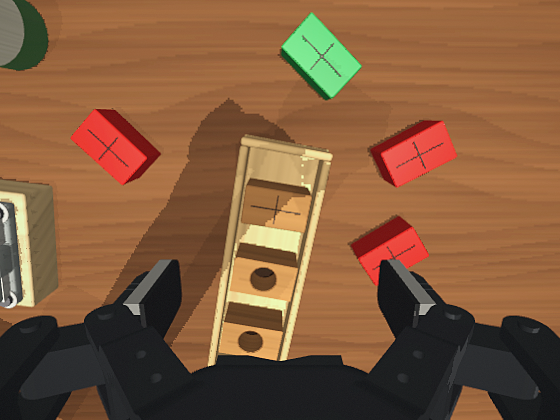

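View pics/wv.png

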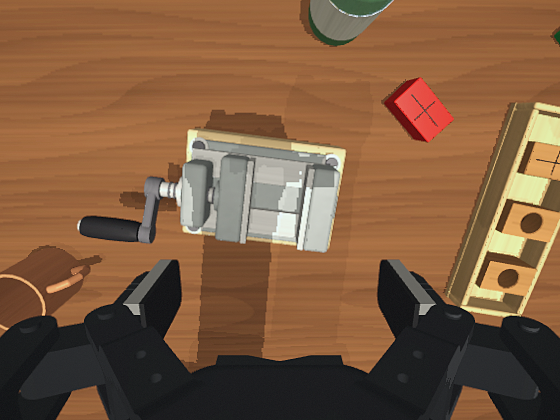

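The box view shows the blank (plain oak, pencil cross) at about (276,210), with bored blocks at (263,280) and (250,342). The vise view shows the crank grip at (110,230), the hub at about (152,185) and the fixed jaw on the right at about (322,210). The row runs along world x. I'll zoom in on the vise and segment the block top.

Run:
```python
import cv2,numpy as np
t=cv2.imread('pics/wv.png')[115:265,170:360]; cv2.imwrite('pics/wvc.png',cv2.resize(t,None,fx=4,fy=4,interpolation=2))
t=cv2.imread('pics/wb.png')[130:300,205:345]; cv2.imwrite('pics/wbc.png',cv2.resize(t,None,fx=3.5,fy=3.5,interpolation=2))
```

```text
(no output)
```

View pics/wvc.png

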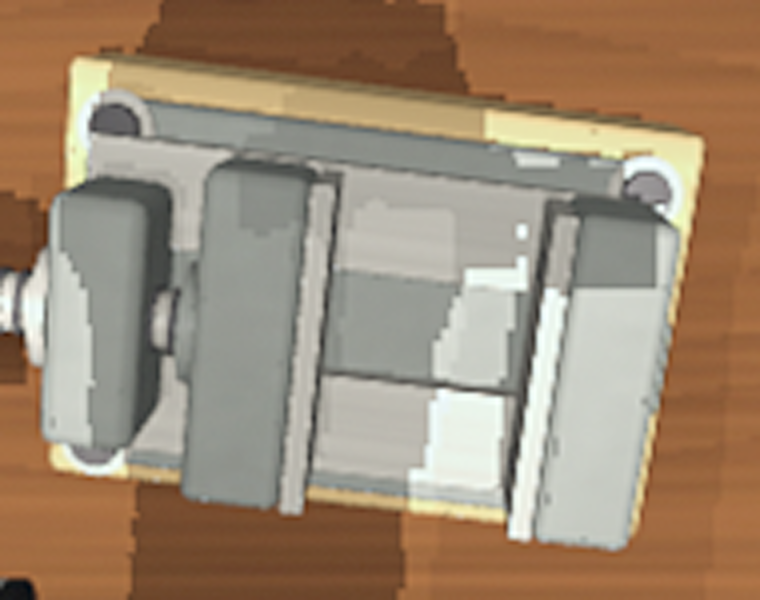

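View pics/wbc.png

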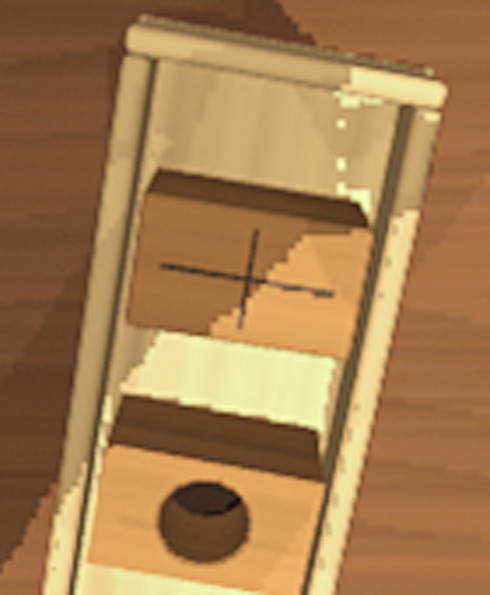

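```bash
cat >> h.py <<'E'
def down(yaw,tilt=0): return (R.from_euler('z',yaw)*R.from_euler('x',np.pi)*R.from_euler('y',tilt)).as_rotvec()
E
python3 - <<'E'
from h import *
w0=snap('wrist')
Tt=np.array(w0['T_tool_cam'])
def fr(pos):
    f=dict(w0);W=np.eye(4);W[:3,:3]=R.from_rotvec(down(0)).as_matrix();W[:3,3]=pos;f['T']=W@Tt;return f
fb=fr([.628,-.316,.223]); fv=w0
P=lambda f,l,s,o,z:np.array([onz(f,(x/s+o[0],y/s+o[1]),z) for x,y in l])
B=P(fb,[(150,192),(372,229),(350,357),(128,324),(249,279)],3.5,(205,130),.05)
print('blank',B.round(4)); print([np.linalg.norm(B[i]-B[(i+1)%4]).round(4) for i in range(4)],B[:4].mean(0).round(4))
e=B[0]+B[3]-B[1]-B[2];print('long yaw deg',np.degrees(np.arctan2(e[1],e[0])).round(2)); e=B[0]+B[1]-B[2]-B[3];print('short yaw',np.degrees(np.arctan2(e[1],e[0])).round(2))
V=P(fv,[(553,213),(508,537),(679,228),(630,548),(335,180),(300,513)],4,(170,115),.106)
print(V.round(4))
for a,b in((0,1),(2,3),(4,5)): d=V[a]-V[b];print(np.linalg.norm(d).round(4),np.degrees(np.arctan2(d[1],d[0])).round(2))
x=V[0]+V[4]-V[1]-V[5];x/=np.linalg.norm(x);y=np.array([-x[1],x[0],0])
o=(V[0]+V[1])/2; print('rel',[( (v-o)@x,(v-o)@y) for v in V])
R4=P(fv,[(75,58),(703,140)],4,(170,115),.046);print('riser corners rel',[((v-o)@x,(v-o)@y) for v in R4]); d=R4[0]-R4[1];print('riser yaw',np.degrees(np.arctan2(d[1],d[0]))-90)
print('o',o)
f=snap('top')
for c,fc in(('wrist',fv),):
  for n in('crank_grip','crank_hub','jaw_face','vise'):
    r=tip_of(c,n);print(n,[(np.round(q['centre'],1).tolist(),round(q['score'],2)) for q in r][:3])
E
```

```text
blank [[ 0.6311 -0.2842  0.05  ]
 [ 0.6205 -0.3466  0.05  ]
 [ 0.5822 -0.3412  0.05  ]
 [ 0.5923 -0.2769  0.05  ]
 [ 0.6058 -0.3118  0.05  ]]
[np.float64(0.0633), np.float64(0.0387), np.float64(0.0651), np.float64(0.0395)] [ 0.6065 -0.3122  0.05  ]
long yaw deg 80.73
short yaw -9.35
[[ 6.073e-01 -1.020e-02  1.060e-01]
 [ 5.173e-01  2.000e-04  1.060e-01]
 [ 6.034e-01 -4.290e-02  1.060e-01]
 [ 5.140e-01 -3.370e-02  1.060e-01]
 [ 6.159e-01  4.590e-02  1.060e-01]
 [ 5.245e-01  5.750e-02  1.060e-01]]
0.0906 -6.61
0.0899 -5.94
0.0921 -7.24
rel [(np.float64(0.045281419714347196), np.float64(0.0002537327529640466)), (np.float64(-0.045281419714347196), np.float64(-0.0002537327529640466)), (np.float64(0.04532421002943102), np.float64(-0.03272947603092844)), (np.float64(-0.04452584007453819), np.float64(-0.03428405907656107)), (np.float64(0.047037084025163836), np.float64(0.05697502924538095)), (np.float64(-0.045049701374416884), np.float64(0.057482494751309045))]
riser corners rel [(np.float64(0.06547878023712217), np.float64(0.1402241246356558)), (np.float64(0.06388776828966962), np.float64(-0.047694416037560736))]
riser yaw -7.411479778166111
o [ 0.56231139 -0.00498871  0.106     ]
crank_grip [([109.6, 227.2], 0.59)]
crank_hub [([155.9, 185.6], 0.69)]
jaw_face [([250.0, 198.9], 0.88)]
vise [([296.6, 188.4], 0.74), ([508.5, 213.9], 0.71)]
```

Measurements are consistent (block 65×39 mm, jaw 90 mm, opening about 57 mm). Vise origin is about (0.5627,−0.0045), yaw −6.9°, and the blank is at (0.606,−0.312). Now the pick: shallow grip, slide down the block, then lift and set it on the counter.

```bash
cat >> h.py <<'E'
def st(m=''):
    s=get_state();print(m,round(s['clock'],1),np.round(s['position'],4),'gap',round(s['finger_gap'],3),'gf',round(s['grasp_force'],1),'F',np.round(s['contact_force'],1),'q',np.round(s['q'],2))
VO=np.array([.5627,-.0045]);VY=np.radians(-6.9)
def V2W(x,y,z): return [VO[0]+np.cos(VY)*x-np.sin(VY)*y,VO[1]+np.sin(VY)*x+np.cos(VY)*y,z]
E
python3 - <<'E'
from h import *
bx,by=.6062,-.312
for a in(80.7,-99.3):
    q=ik([bx,by,.04],down(np.radians(a)));print(a,None if q is None else np.round(q,2))
for a in(-9.3,170.7):
    q=ik([.44,-.13,.02],down(np.radians(a)));print(a,None if q is None else np.round(q,2))
for a in(83.1,-96.9):
    q=ik(V2W(0,.024,.075),down(np.radians(a)));print(a,None if q is None else np.round(q,2))
E
```

```text
80.7 [-0.58  0.73 -0.04  0.81  0.    1.15]
-99.3 [-0.58  0.73 -0.04  0.81  0.   -1.99]
-9.3 [-0.45  0.43 -0.68  0.45  0.    2.86]
170.7 [-0.45  0.43 -0.68  0.45  0.   -0.29]
83.1 [-0.1   0.5  -0.36  0.71  0.    1.59]
-96.9 [-0.1   0.5  -0.36  0.71  0.   -1.55]
```

Run:
```python
from h import *
bx,by=.6062,-.312
c=[a for a in(80.7,-99.3) if ik([bx,by,.04],down(np.radians(a))) is not None]
c.sort(key=lambda a:abs(ik([bx,by,.04],down(np.radians(a)))[5])); r=down(np.radians(c[0]))
movep([bx,by,.12],r); move_l([bx,by,.040],.1); st('at')
grab(20); st('grab')
print(move_l([bx,by,.026],.04,until_force=35)); st('slid')
grab(60); st('grip')
move_l([bx,by,.13],.12); st('up')
snap('scene','s_up.png')
```

```text
at 7.5 [ 0.6068 -0.3123  0.0407] gap 0.997 gf 0.0 F [0.7 0.3 0.1] q [-0.58  0.73 -0.03  0.81 -0.    1.15]
grab 8.0 [ 0.6065 -0.3123  0.0406] gap 0.46 gf 20.8 F [0.7 0.3 3.2] q [-0.58  0.73 -0.04  0.81 -0.    1.15]
True
slid 8.3 [ 0.6063 -0.313   0.035 ] gap 0.46 gf 26.0 F [1.1 0.6 0.7] q [-0.58  0.73 -0.04  0.8  -0.    1.15]
grip 8.5 [ 0.6064 -0.3131  0.0352] gap 0.454 gf 62.2 F [ 0.8 -0.3  1.7] q [-0.58  0.73 -0.04  0.8  -0.    1.15]
up 9.5 [ 0.6056 -0.3116  0.129 ] gap 0.446 gf 61.8 F [-0.2 -0.2 -0.3] q [-0.58  0.64  0.05  0.98 -0.    1.15]
```

Run:
```python
from h import *
p=[.44,-.13]; r=down(np.radians(80.7))
movep([.6062,-.312,.16],r); movep(p+[.12],r); move_l(p+[.04],.12)
print(move_l(p+[.0255],.03,until_force=4)); st('down')
let_go(); move_l(p+[.12],.15); st('rel')
# camera above block: camera offset +x tool 69mm, tilt back; look with a=170.7
r2=down(np.radians(170.7)); M=R.from_rotvec(r2).as_matrix()
Tt=np.array(snap('wrist')['T_tool_cam'])
pos=np.array(p+[.042])-M@Tt[:3,2]*.25-M@Tt[:3,3]; movep(pos,r2)
f=snap('wrist','blk.png'); st('look')
print([(np.round(q['centre'],1).tolist(),round(q['score'],2),onz(f,q['centre'],.042).round(4)) for q in tip_of('wrist','blank_top')])
for q in silhouettes('wrist','blank')[:3]: print(q['score'],q['centre'],cv2.minAreaRect(np.argwhere(q['mask'])[:,::-1].astype(np.int32)))
print(proj(f,[p+[.042]]))
```

```text
True
down 12.0 [ 0.4402 -0.13    0.0272] gap 0.449 gf 62.6 F [ 0.1 -0.1  6.7] q [-0.45  0.42 -0.68  0.47  0.    1.28]
rel 13.3 [ 0.4396 -0.1298  0.1195] gap 1.002 gf 0.0 F [ 0.5  0.  -0.4] q [-0.45  0.28 -0.58  0.71  0.    1.28]
look 14.8 [ 0.442  -0.1305  0.1372] gap 1.002 gf 0.0 F [ 0.2  0.1 -0.7] q [-0.45  0.26 -0.56  0.76 -0.   -0.28]
[([282.2, 206.5], 0.72, array([ 0.4407, -0.1263,  0.042 ]))]
0.58 [280.3, 201.9] ((280.0, 201.5), (59.0, 88.0), 90.0)
[[277.16920477 206.38237594]]
```

View pics/blk.png

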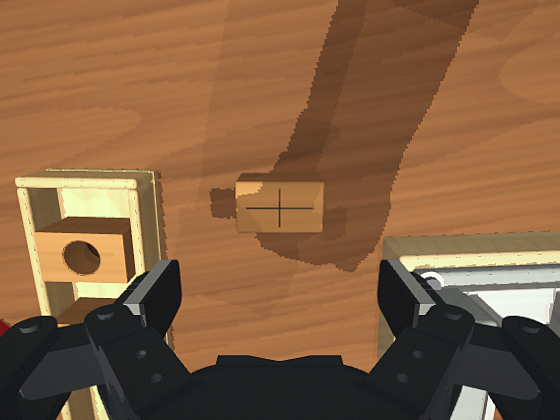

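The block is upright, cross at (280,208), square to the gripper. Regripping it across its length and placing it in the vise.

Run:
```python
from h import *
p=[.4408,-.128]; r2=down(np.radians(170.7))
movep(p+[.09],r2); move_l(p+[.003],.08,until_force=8); st('at')
grab(50); st('grab'); move_l(p+[.18],.2); st('up')
r3=down(np.radians(83.1)); y=.026
movep(V2W(0,y,.18),r3); move_l(V2W(0,y,.118),.12); st('above')
snap('wrist'); f=snap('scene','s_ab.png')
print(move_l(V2W(0,y,.069),.04,until_force=5)); st('down')
```

```text
at 16.5 [ 0.4412 -0.1282  0.0034] gap 0.998 gf 0.0 F [ 0.1 -0.3 -1. ] q [-0.44  0.46 -0.7   0.41  0.   -0.28]
grab 16.8 [ 0.4413 -0.1283  0.0037] gap 0.763 gf 55.6 F [-0.5  0.7  6. ] q [-0.44  0.46 -0.7   0.41 -0.   -0.28]
up 17.8 [ 0.44   -0.1276  0.179 ] gap 0.765 gf 55.4 F [-0.2  0.4 -0.4] q [-0.44  0.21 -0.5   0.87  0.   -0.28]
above 20.1 [0.5662 0.0212 0.1185] gap 0.769 gf 55.4 F [ 0.4 -0.6 -0.5] q [-0.09  0.45 -0.31  0.81  0.    1.6 ]
True
down 21.3 [0.5655 0.0213 0.0717] gap 0.766 gf 56.0 F [-1.   0.5  3.5] q [-0.09  0.51 -0.36  0.7  -0.    1.6 ]
```

Run:
```python
from h import *
let_go(); sleep(.3); st('rel'); move_l(V2W(0,.026,.2),.2)
g=np.array(V2W(-.04,.19,.1)); fs=[]
for yaw,nm in((-6.9,'c1.png'),(173.1 if 0 else 83.1,'c2.png')):
    r=down(np.radians(yaw)); M=R.from_rotvec(r).as_matrix()
    Tt=np.array(snap('wrist')['T_tool_cam'])
    pos=g-M@Tt[:3,2]*.25-M@Tt[:3,3]
    if ik(pos,r) is None: print('no',yaw);continue
    movep(pos,r); sleep(.2); f=snap('wrist',nm); d={}
    for n in('crank_grip','crank_hub','jaw_face','blank_top'):
        q=tip_of('wrist',n)
        if q: d[n]=q[0]['centre']; print(nm,n,np.round(q[0]['centre'],1),round(q[0]['score'],2))
    fs.append((f,d))
def W2V(p): d=np.array(p)-np.array([*VO,0]); return np.r_[R.from_euler('z',-VY).apply(d)]
for c in('top','scene'):
    f=snap(c);d={}
    for n in('crank_grip','crank_hub'):
        q=tip_of(c,n)
        if q: d[n]=q[0]['centre']; print(c,n,np.round(q[0]['centre'],1),round(q[0]['score'],2))
    fs.append((f,d))
for n in('crank_grip','crank_hub'):
    L=[(f,d[n]) for f,d in fs if n in d]
    if len(L)>1:
        P=tri(*L);print(n,W2V(P).round(4),'reproj',[ (proj(f,[P])[0]-c).round(1).tolist() for f,c in L])
for f,d in fs:
    if 'blank_top' in d: print('bt',W2V(onz(f,d['blank_top'],.11)).round(4))
st()
a=cv2.imread('pics/c1.png');b=cv2.imread('pics/c2.png') 
if b is None: b=a
cv2.imwrite('pics/cc.png',cv2.resize(np.hstack([a,b]),(800,300)))
```

```text
rel 21.9 [0.5645 0.0214 0.0708] gap 1.002 gf 0.0 F [ 0.4 -0.2 -0.2] q [-0.09  0.51 -0.36  0.71  0.    1.6 ]
c1.png crank_grip [261.6 216.9] 0.75
c1.png crank_hub [315.6 147.8] 0.87
c1.png jaw_face [459.8 153.8] 0.89
c1.png blank_top [518.1 156.3] 0.59
c2.png crank_grip [272.4 191.9] 0.59
c2.png crank_hub [329.6 238.5] 0.69
c2.png jaw_face [324.1 348.4] 0.85
top crank_grip [190.9 237.7] 0.65
top crank_hub [259.4 232. ] 0.49
scene crank_grip [351.4 174.9] 0.62
scene crank_hub [342.6 195.1] 0.89
crank_grip [-0.0456  0.201   0.101 ] reproj [[5.1, -3.0], [-3.2, 3.7], [-1.9, -0.1], [0.4, 0.4]]
crank_hub [0.0023 0.1194 0.0575] reproj [[48.9, -2.9], [-7.3, 31.1], [-39.4, -5.2], [-19.8, 7.4]]
bt [-0.0008  0.0243  0.11  ]
 31.6 [0.5471 0.1877 0.1955] gap 0.996 gf 0.0 F [-0.3  0.3 -0. ] q [ 0.2   0.4  -0.17  0.99 -0.    1.89]
```

View pics/cc.png

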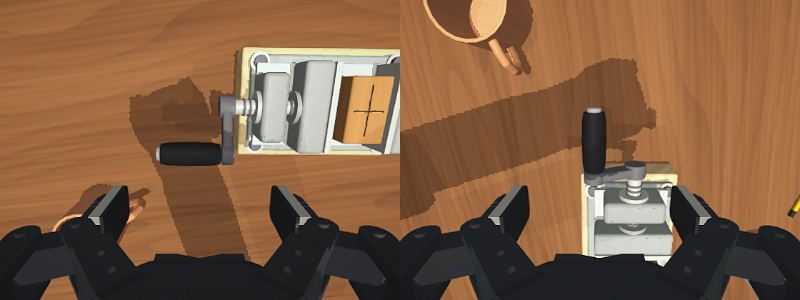

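The block stands between the jaws (top at vise ≈(−1,24) mm) and the crank is at about 70°. I'll check reach around the circle with a tilted tool, refine the grip position, and grip it.

```bash
cat >> h.py <<'E'
TR=down(np.radians(83.1),np.radians(-15)); TZ=R.from_rotvec(TR).as_matrix()[:,2]
def tcp(phi,gy,phi0,cx=0,cz=0,r=.05):
    "phi in deg; gy: grip y in vise frame at phi0; grasped 6 mm outside the middle"
    y=gy+.006-.006*(phi-phi0)/360
    a=np.radians(phi)
    return np.array(V2W(cx-r*np.sin(a),y,.087+cz+r*np.cos(a)))+.020*TZ
def W2V(p): return R.from_euler('z',-VY).apply(np.array(p)-np.array([*VO,0]))
E
python3 - <<'E'
from h import *
f=snap('wrist'); q=silhouettes('wrist','crank_grip')
img=f['img'].astype(int); m=(img.max(2)<60); m[270:]=False; m[:,:380]=False; m[:,450:]=False
n,l,s,c=cv2.connectedComponentsWithStats(m.astype(np.uint8)); i=1+np.argmax(s[1:,4]); print('dark',s[i],c[i])
x0,y0,w,h=s[i][:4]
for z in(.095,.1,.105):
    print(z,W2V(onz(f,(x0+w/2,y0),z)).round(4),W2V(onz(f,(x0+w/2,y0+h),z)).round(4))
ok=[ik(tcp(p,.2,70),TR) for p in range(70,430,30)]
print([None if o is None else np.round(o,2).tolist() for o in ok][::3], sum(o is None for o in ok)); st()
E
```

```text
dark [380 260  14  10 102] [385.29411765 265.30392157]
0.095 [0.0489 0.1462 0.095 ] [0.0497 0.1374 0.095 ]
0.1 [0.0471 0.1485 0.1   ] [0.0479 0.1398 0.1   ]
0.105 [0.0454 0.1508 0.105 ] [0.0461 0.1423 0.105 ]
[[0.35, 0.61, -0.17, 0.91, -0.23, 2.05], [0.33, 0.72, -0.15, 0.82, -0.24, 2.03], [0.28, 0.77, 0.05, 0.96, -0.24, 1.99], [0.3, 0.66, 0.02, 1.04, -0.24, 2.0]] 0
 31.7 [0.5471 0.1877 0.1955] gap 1.0 gf 0.0 F [1.  0.3 0.5] q [ 0.2   0.4  -0.17  0.99 -0.    1.89]
```

Run:
```python
from h import *
f=snap('wrist')
img=f['img'].astype(int); m=(img.max(2)<60); m[260:]=False; m[:,:235]=False; m[:,320:]=False
n,l,s,c=cv2.connectedComponentsWithStats(m.astype(np.uint8)); i=1+np.argmax(s[1:,4]); print('dark',s[i],c[i])
x0,y0,w,h=s[i][:4]
for z in(.1,.105):
    print(z,W2V(onz(f,(x0+w/2,y0),z)).round(4),W2V(onz(f,(x0+w/2,y0+h),z)).round(4),W2V(onz(f,c[i],z)).round(4))
```

```text
dark [ 255  156   65   89 2940] [273.03333333 201.78469388]
0.1 [-0.0322  0.2302  0.1   ] [-0.0317  0.1612  0.1   ] [-0.0428  0.196   0.1   ]
0.105 [-0.0323  0.2308  0.105 ] [-0.0318  0.1632  0.105 ] [-0.0427  0.1973  0.105 ]
```

Run:
```python
from h import *
p=tcp(70,.201,70)
movep(p-.09*TZ,TR); st('above'); 
print(move_l(p,.12,until_force=12)); st('at')
grab(40); sleep(.2); st('grab')
```

```text
above 32.1 [0.5422 0.227  0.1698] gap 1.002 gf 0.0 F [ 0.9 -0.8 -0. ] q [ 0.39  0.55 -0.02  1.12 -0.23  2.09]
False
at 33.0 [0.5411 0.2014 0.0857] gap 0.996 gf 0.0 F [0.  0.5 1.1] q [ 0.35  0.61 -0.17  0.92 -0.23  2.06]
grab 33.8 [0.5418 0.2017 0.0853] gap 0.268 gf 39.3 F [ 6.  -0.2 -0.2] q [ 0.35  0.61 -0.17  0.91 -0.23  2.06]
```

```bash
cat >> h.py <<'E'
def wind(a,b,step=18,v=.12,cx=0,cz=0,ftan=None,flim=45):
    phi=a; log=[]
    while phi<b-1e-6:
        phi=min(b,phi+step); move_l(tcp(phi,.201,70,cx,cz),v)
        s=get_state(); F=R.from_euler('z',-VY).apply(s['contact_force']); t=np.radians(phi)
        ft=-(F@np.array([-np.cos(t),0,-np.sin(t)])); fr=F@np.array([-np.sin(t),0,np.cos(t)])
        log.append((phi,round(s['clock'],1),round(ft,1),round(fr,1),round(F[1],1)))
        if np.linalg.norm(F)>flim or (ftan and ft>ftan): break
    return phi,log
E
python3 - <<'E'
from h import *
ph,l=wind(70,178); print(*l,sep='\n'); st()
E
```

```text
(88, 34.0, np.float64(-5.5), np.float64(-7.2), np.float64(0.1))
(106, 34.3, np.float64(-4.9), np.float64(-6.3), np.float64(-0.0))
(124, 34.6, np.float64(-5.7), np.float64(-4.5), np.float64(1.0))
(142, 34.9, np.float64(-4.3), np.float64(-4.1), np.float64(0.9))
(160, 35.2, np.float64(-3.9), np.float64(-4.2), np.float64(-1.2))
(178, 35.5, np.float64(-4.2), np.float64(-4.3), np.float64(0.0))
 35.5 [0.5863 0.1942 0.0182] gap 0.271 gf 40.5 F [ 4.4 -0.5  4.2] q [ 0.32  0.74 -0.1   0.83 -0.24  2.02]
```

Run:
```python
from h import *
ph,l=wind(178,178+24*28,24,.15,flim=35); print(*[tuple(map(float,x)) for x in l[::4]+l[-1:]],sep='\n'); st()
```

```text
(202.0, 35.8, -1.4, -2.3, 0.3)
(298.0, 36.9, -2.9, 7.7, -2.4)
(394.0, 38.1, -3.0, -3.2, 0.7)
(490.0, 39.3, -5.5, -3.5, -0.0)
(586.0, 40.4, 1.1, 3.6, 0.7)
(682.0, 41.6, -3.3, 9.3, -2.1)
(778.0, 42.8, -3.9, -9.1, 0.5)
(850.0, 43.6, -5.1, -4.7, -0.8)
 43.6 [0.5498 0.1876 0.035 ] gap 0.263 gf 44.4 F [ 6.7 -1.6 -0.9] q [ 0.32  0.67 -0.21  0.81 -0.24  2.03]
```

Run:
```python
from h import *
ph,l=wind(850,1042,24,.15,flim=35); print(*[tuple(map(float,x)) for x in l[::3]],sep='\n')
ph,l=wind(ph,1138,12,.1,flim=35); print(*[tuple(map(float,x)) for x in l],sep='\n'); st()
```

```text
(874.0, 43.9, -4.9, -4.5, 0.1)
(946.0, 44.8, 1.3, 3.1, 0.1)
(1018.0, 45.7, -1.9, 7.4, -2.5)
(1054.0, 46.2, -2.2, 9.3, -2.3)
(1066.0, 46.5, -0.7, 10.5, -1.7)
(1078.0, 46.7, -0.3, 10.3, -1.7)
(1090.0, 47.0, 1.4, 7.6, 0.2)
(1102.0, 47.3, 3.3, 2.7, 0.1)
(1114.0, 47.5, 4.5, -1.4, 1.7)
(1126.0, 47.8, 5.8, -2.8, 1.5)
(1138.0, 48.0, 6.8, -4.7, 1.8)
 48.0 [0.5443 0.1842 0.0943] gap 0.267 gf 45.0 F [7.7 0.8 3.3] q [ 0.32  0.59 -0.18  0.92 -0.24  2.03]
```

Run:
```python
from h import *
ph,l=wind(1138,1198,10,.08,ftan=12,flim=35); print(*[tuple(map(float,x)) for x in l],sep='\n'); st()
```

```text
(1148.0, 48.3, 7.2, -2.7, 3.1)
(1158.0, 48.5, 7.6, -4.1, 3.1)
(1168.0, 48.8, 9.4, -3.4, 3.9)
(1178.0, 49.1, 10.7, -4.3, 3.8)
(1188.0, 49.3, 12.4, -6.2, 3.9)
 49.3 [0.5386 0.1845 0.0534] gap 0.265 gf 46.0 F [ 2.5  3.6 13.7] q [ 0.32  0.63 -0.23  0.83 -0.23  2.03]
```

Run:
```python
from h import *
let_go(); st('rel'); s=get_state(); move_l(np.array(s['position'])-.12*TZ,.25); 
g=np.array(V2W(0,.06,.1)); r=down(np.radians(83.1)); M=R.from_rotvec(r).as_matrix(); Tt=np.array(snap('wrist')['T_tool_cam'])
movep(g-M@Tt[:3,2]*.28-M@Tt[:3,3],r); sleep(.2); f=snap('wrist','end.png')
for n in('blank_top','jaw_face','crank_grip','crank_hub'):
    q=tip_of('wrist',n)
    if q: print(n,round(q[0]['score'],2),W2V(onz(f,q[0]['centre'],{'blank_top':.11,'jaw_face':.088}.get(n,.08))).round(4))
st()
```

```text
rel 50.0 [0.5377 0.1841 0.0525] gap 0.996 gf 0.0 F [2.3 3.2 7.1] q [ 0.32  0.63 -0.23  0.83 -0.23  2.03]
blank_top 0.97 [ 0.0943 -0.0763  0.11  ]
jaw_face 0.79 [0.0015 0.0392 0.088 ]
crank_grip 0.59 [-0.0229  0.1991  0.08  ]
crank_hub 0.76 [0.002  0.1459 0.08  ]
 51.8 [0.5703 0.0624 0.2238] gap 1.0 gf 0.0 F [-0.4 -0.7 -0. ] q [-0.02  0.38 -0.14  1.06 -0.    1.67]
```

View pics/end.png

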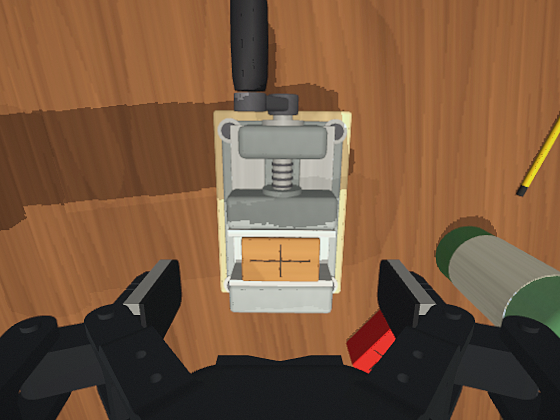

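Run:
```python
from h import *
L=[]
for c in('wrist','scene','top'):
    f=snap(c,'e_'+c+'.png'); q=tip_of(c,'crank_grip')
    for k in q[:2]: print(c,np.round(k['centre'],1),round(k['score'],2))
    if q: L.append((f,q[0]['centre']))
    for p in(10,30,50,90,108,142): print(p,proj(f,[V2W(-.05*np.sin(np.radians(p)),.183,.087+.05*np.cos(np.radians(p)))]).round(0))
P=tri(*L);print(W2V(P).round(4),[(proj(f,[P])[0]-c).round(1).tolist() for f,c in L])
t=cv2.imread('pics/e_scene.png')[130:260,240:410]; cv2.imwrite('pics/e_sc.png',cv2.resize(t,None,fx=4,fy=4,interpolation=2))
```

```text
wrist [249.9  36.3] 0.61
10 [[266.  41.]]
30 [[242.  43.]]
50 [[224.  47.]]
90 [[216.  55.]]
108 [[223.  58.]]
142 [[246.  63.]]
scene [349.3 172. ] 0.76
10 [[349. 176.]]
30 [[348. 173.]]
50 [[346. 173.]]
90 [[344. 178.]]
108 [[344. 183.]]
142 [[344. 194.]]
top [194.  228.3] 0.56
top [249.1 232.6] 0.48
10 [[195. 225.]]
30 [[195. 230.]]
50 [[194. 235.]]
90 [[195. 240.]]
108 [[196. 240.]]
142 [[198. 235.]]
[-0.0194  0.1846  0.1408] [[-1.0, 0.4], [-0.1, 0.1], [-0.2, -0.2]]
```

View pics/e_sc.png

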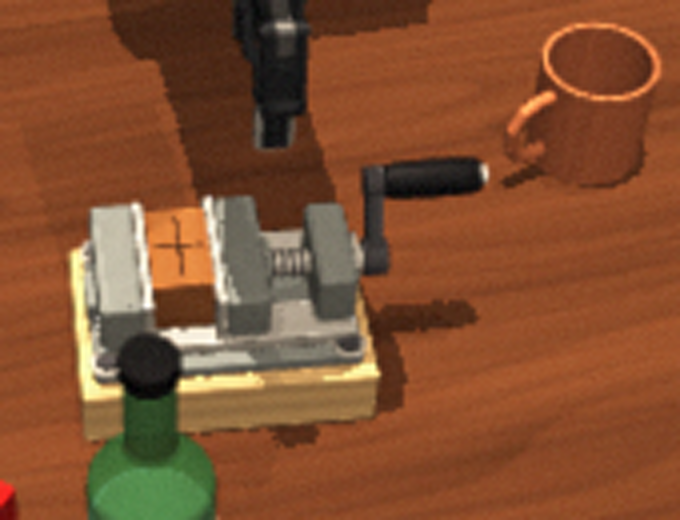

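Run:
```python
from h import *
a=cv2.imread('pics/e_scene.png').astype(int); b0=cv2.imread('pics/e_wrist.png').astype(int)
sleep(1.0); snap('scene','f_scene.png'); snap('wrist','f_wrist.png')
b=cv2.imread('pics/f_scene.png').astype(int); b1=cv2.imread('pics/f_wrist.png').astype(int)
print('changed px',(abs(a-b)[130:260,240:410].max(2)>40).sum(),(abs(b0-b1)[0:260,200:360].max(2)>40).sum()); st()
# block / jaw gap along the vise axis in the wrist view: grey levels across block to jaw
f=snap('wrist'); 
for y in np.arange(-.004,.052,.002):
    u=proj(f,[V2W(.012,y,.108)])[0].round().astype(int); print(round(y*1000),f['img'][u[1],u[0]].tolist(),end=' ')
```

```text
changed px 10 1808
 53.2 [0.5704 0.0616 0.2241] gap 0.998 gf 0.0 F [-0.5  0.3  0.3] q [-0.02  0.37 -0.14  1.06 -0.    1.67]
-4 [232, 228, 219] -2 [230, 230, 222] 0 [211, 145, 70] 2 [220, 159, 94] 4 [219, 161, 94] 6 [216, 157, 92] 8 [217, 159, 91] 10 [217, 159, 92] 12 [219, 160, 92] 14 [217, 158, 91] 16 [220, 161, 92] 18 [116, 88, 63] 20 [219, 160, 93] 22 [220, 162, 93] 24 [223, 164, 98] 26 [225, 166, 96] 28 [223, 164, 95] 30 [220, 162, 93] 32 [219, 160, 92] 34 [218, 159, 91] 36 [217, 158, 90] 38 [191, 134, 73] 40 [209, 207, 196] 42 [233, 235, 226] 44 [234, 243, 233] 46 [216, 220, 210] 48 [143, 147, 140] 50 [133, 137, 130]
```

```bash
python3 -c "
from cell import *
print(sign_off())"
```

```text
the job is handed in; nothing more can be done
None
```

I handed the job in: the undrilled block is clamped top-up and square on the vise bed. When I let go of the crank it sprang back about 85° from where I had wound it tight. The pictures still show both jaws touching the block and the crank at rest, but I could not measure the clamping force, so I have not confirmed that it is over 40 N.

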